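# Seat a vial stopper with locking pliers

## Task

A vial stands in the bench-mounted locking pliers with its rubber stopper still proud. Gently squeeze the upper handle down until the pliers snap over centre and lock, let go and leave them locked, untouched, for a good second; then pull the release lever outward so that the handle springs open by itself, and let go. The stopper must end fully home in the upright vial; do not press on it or touch the vial by hand, do not force the handle or the lever (stay below 25 N on either), and leave the things around alone.

Things in the scene. Friction and masses are not known exactly. Their poses are not given: they have to be found in the camera images.
- pliers: Bright steel locking pliers working in an upright plane, screwed to the bench by a grey base plate 330 x 85 x 12 mm; 0.16 m high. Origin: on the bench under its middle. Own x axis points from handles to jaws, z up. Vial at x = +100 mm under the jaw, steel cheeks at x = -30 to +42 mm, release lever at x = -165 mm. Lower handle fixed (top at 65 mm): squeezing is pressing the upper one down.
- handle_grip (a point): On the centre line of the upper handle (round bar, 16 mm thick), where to press from above; the bar's free end is 33 mm beyond. Pivot: x = +30, z = 145 mm of the pliers. A screw sets the bar's angle, unseen: the hard stop lies 120 to 164 mm high at this point, dead centre some 4 mm above it. Takes 4 to 12 N, falls away over centre, steep at the stop. Over 25 N is abuse. A thin strap runs under it.
- release_bar (a point): Centre of the crossbar of the release lever, a dark steel T standing behind the upper handle's free end. Crossbar 44 mm long (along the pliers' y), 12 mm thick, 195 mm above the bench; stalk 10 mm thick, pivot 135 mm below this point. Between it and the end of the locked handle (top there at 120 to 178 mm) are about 50 mm of free space for fingers to hook in from above.
- release (a joint): Release lever, rad: 0 upright at rest, grows as its crossbar is pulled outward, away from the jaws (pliers' -x), to 0.36. Its nose lifts the handle's strap over centre (at some 0.2 to 0.28) and the handle springs open. Springy, 3 to 8 N at the crossbar; comes back when let go. Over 25 N is abuse.
- jaw_tip (a point): Underside of the steel collar at the end of the moving jaw, above the vial; a sprung pad sticks out of it downward. It goes down some 12 mm as the handle closes, from 113 to about 100 mm above the bench when locked, and hardly moves near dead centre, so it does not tell whether the handle is past it: only after letting go, an unlocked handle springs up and the jaw with it.
- nest_top (a point): Centre of the top face of the aluminium nest block (42 x 42 mm) with a pocket 15 mm deep for the vial, fixed below the jaw; its top is about 37 mm above the bench.
- vial: Amber glass vial, 24 mm across, 50 mm high, standing loose in the nest's pocket. Origin: centre of its underside, z up.
- stopper (a joint): How far the grey rubber stopper (21 mm head, 6 mm high) is pushed into the vial, m: 0 to 0.001 at the start (head about 6 mm proud of the rim), 0.006 fully home on the rim. It stays where it is pushed.
- tip_box: Closed box of pipette tips, light blue, 122 x 87 x 67 mm, loose, to be left alone. Origin: centre of its underside.
- bottle: Reagent bottle with blue cap, 64 mm across, 130 mm high, loose, to be left alone. Origin: centre of its underside.
- dish: Culture dish, 90 mm across, 18 mm high, loose, to be left alone. Origin: centre of its underside.

How it is judged:
By the outcome, as a careful person would: the job done as asked, in the order asked, and still so for the second after the job is handed in, with the robot touching nothing.
It also fails if it takes over 61 s, if anything falls off the work surface, if the arm or the gripper's body presses on something with over 40 N, if the wrist force passes 120 N, or if a joint passes its speed limit or range.

## Robot

A 6-joint arm with a two-finger parallel gripper is mounted at the origin on the work surface. World frame = base frame: x ahead of the robot, y to its left, z up, the work surface at z = 0. Lengths are in m, angles in rad, forces in N, time in s.
With the tool pointing down it reaches from about 0.325 to 0.775 m from the base axis. Payload 5.5 kg.
Tool frame: the origin (TCP) lies midway between the tips of the shut fingers; the grasp point (between the pads) lies 19 mm behind it; z points along the fingers, y is the line along which they close (so a half turn about z gives the same grasp; the last joint's range is limited). The gripper opens to 85 mm and grips with 20 to 120 N. Pads are 22 mm wide; open, the fingers measure 114 mm over their backs; the gripper's body (76 mm by 85 mm) begins 54 mm behind the grasp point. The pads swing forward as they close: fully open they stand 13 mm farther back than shut.
Start: joints at [-1.2, 0.091, 1.231, -0, 1.82, -0.057], TCP at [0.249, -0.546, 0.231] pointing down, gripper open.
Joint ranges: [-2.87, 2.87], [-0.86, 2.18], [0.17, 2.46], [-1.51, 4.65], [0.06, 2.69], [-2.65, 2.65]. Speed limits (rad/s): [2.57, 2.57, 3.01, 3.14, 3.14, 3.14].

## Interface

Orientations are given as a rotation vector (axis times angle).
In Python, from plant import arm gives the robot as it stands.
- The arm moves only by the tool send_rows, never from a script. Its argument "deltas" is a list of rows, each a list of 7 numbers: the opening, from -1 (shut) to 1 (fully open), then the shift along the tool's x, y, z in m, then the turn, a rotation vector about the tool's x, y, z in degrees. In form: [[jaw, dx, dy, dz, ax, ay, az], ...]. A call has 1 to 10 rows; each row is the pose to reach, as a shift and turn from the pose commanded when the call began, along the tool's axes at that moment; what a row does not reach only later rows make up. A row lasts 1/10 s, in which the tool goes at most 50 mm and 8.59 degrees, less where a joint would pass 70% of its speed; a pose out of reach is approached as far as the arm can. A call with a gripper value outside its range is refused whole. The fingers move at their own pace and stop on an object; "squeeze" is the grip in N (left out, the last holds). Time passes only in rows, so rows that repeat a pose let the fingers close. It gives the time, the measured TCP pose, the force, the opening and the grip force at its end, in the units of the state.
- arm.state(): the state, without advancing time (a new reading comes with each control period).
- arm.get_image(name): name is "side" or "top"; returns a dict with "color" (480x640x3 uint8, red, green, blue), "camera_matrix" (3x3 intrinsics, pixels), "R" (3x3) and "t" (3): a world point X has camera coordinates R X + t. Camera axes: x right, y down, z forward; pixel columns grow to the right and rows downward; lengths in m; the calibration is good to about 2 mm. A picture is of the moment at which its call begins. There is no depth.
- arm.job_done(): hands the job in; it is judged then, once.
Trained networks look in a picture, given as the dict that the camera call returned (one of the last four; its "shot" number tells which), for a name from the list of things; names that differ only in an ending like _2 or _b are one class to them, and where a whole thing is asked for, a point or a joint stands for the part that bears it (a point fixed in the world has none). Each returns a list of dicts, best first, with "score" (0 to 1); they miss things now and then, are a little off and sometimes report something else, mostly with a low value. They report only what shows in the picture. A call takes as long as a camera call.
- arm.recognise(picture, thing): "extent" ([left, top, width, height] in pixels, round what is visible of it).
- arm.spot_point(picture, thing): "location" ([column, row] in pixels: a listed point, or the origin of a listed thing).
The state is a dict: "time": time; "joint_positions": joint angles; "joint_vel": joint speeds; "tau": joint torques, N m; "position": TCP position; "tcp_rot": TCP orientation; "force": force on the tool from outside, world axes, zero at the start; "moment": the same for the moment, N m; "gripper_width": opening from 0.0 (shut) to 1.0 (fully open); "grasp_force": force on a finger pad.
Only numpy, scipy, OpenCV 4.12 (cv2) and the standard library are available. Lean on these libraries where they do the work, as an engineer would, in place of code of your own. Each camera call takes 0.05 s, during which the arm holds its last target. There are 200 camera calls.

## Working session

There is one attempt and no reset: what is moved stays moved. The work goes in short steps, Python scripts to look and compute and a tool call to move; the robot and the scene stay as the last step left them, time stands still between calls to the robot, and variables do not carry over. Pictures are saved under pics/ and viewed, at most 10 in all, crops included, and the job is handed in when it is done.

Besides the shell and the picture viewer there is one more tool, called as a command line: name --pt "numbers of a row" for each row, then --argument value for the rest. send_rows: Moves the arm, as the interface text tells. Its arguments: {"type":"object","properties":{"deltas":{"type":"array","items":{"type":"array","items":{"type":"number"}}},"squeeze":{"type":"number"}},"required":["deltas"]}

```bash
mkdir -p pics
cat > h.py <<'E'
from plant import arm
import numpy as np, cv2
def tri(obs):
    A=[];b=[]
    for p,uv in obs:
        K=np.array(p["camera_matrix"]);R=np.array(p["R"]);t=np.array(p["t"])
        P=K@np.c_[R,t]
        for i in (0,1):
            r=uv[i]*P[2]-P[i]; r=r/np.linalg.norm(r[:3]); A.append(r[:3]);b.append(-r[3])
    x,res,_,_=np.linalg.lstsq(np.array(A),np.array(b),rcond=None)
    return x,res
def onz(p,uv,z):
    K=np.array(p["camera_matrix"]);R=np.array(p["R"]);t=np.array(p["t"])
    d=R.T@np.linalg.inv(K)@np.array([uv[0],uv[1],1.]);c=-R.T@t
    return c+d*(z-c[2])/d[2]
def px(p,X):
    c=np.array(p["camera_matrix"])@(np.array(p["R"])@X+p["t"]);return c[:2]/c[2]
def save(p,n): cv2.imwrite(f"pics/{n}.png",cv2.cvtColor(p["color"],cv2.COLOR_RGB2BGR))
E
python3 - <<'E'
from h import *
np.set_printoptions(precision=4,suppress=True)
s=arm.get_image("side");t=arm.get_image("top");save(s,"s0");save(t,"t0")
for n in ["pliers","handle_grip","release_bar","jaw_tip","nest_top","vial","tip_box","bottle","dish"]:
    a=arm.spot_point(s,n);b=arm.spot_point(t,n)
    print(n,[(np.round(q["location"]),round(q["score"],2)) for q in a[:2]],[(np.round(q["location"]),round(q["score"],2)) for q in b[:2]])
    if a and b: print("   ",*tri([(s,a[0]["location"]),(t,b[0]["location"])]))
for p in(s,t): print(-np.array(p["R"]).T@p["t"])
print(arm.state())
E
```

```text
pliers [(array([331., 302.]), 0.92)] [(array([311., 252.]), 0.61)]
    [0.5606 0.0665 0.016 ] [0.0001]
handle_grip [(array([329., 224.]), 0.62)] [(array([339., 251.]), 0.77)]
    [ 0.5629 -0.0114  0.1766] [0.]
release_bar [(array([326., 191.]), 0.45)] [(array([378., 242.]), 0.72)]
    [ 0.5856 -0.1122  0.1911] [0.0001]
jaw_tip [(array([323., 298.]), 0.9)] [(array([273., 255.]), 0.72)]
    [0.5515 0.1676 0.1332] [0.]
nest_top [(array([324., 327.]), 0.69)] [(array([278., 256.]), 0.43)]
    [0.5531 0.1629 0.0401] [0.]
vial [(array([324., 334.]), 0.71)] []
tip_box [(array([366., 190.]), 0.68)] [(array([466., 266.]), 0.78)]
    [ 0.5245 -0.3873  0.0091] [0.]
bottle [(array([360., 466.]), 0.89)] [(array([191., 294.]), 0.78)]
    [ 0.4446  0.4255 -0.0087] [0.]
dish [(array([239., 444.]), 0.65)] [(array([195., 223.]), 0.71)]
    [ 0.6614  0.4186 -0.0091] [0.]
[0.4069 0.8986 0.9152]
[0.4573 0.0194 1.5915]
{'time': 1.0, 'joint_positions': array([-1.1997,  0.0911,  1.2307,  0.    ,  1.8198, -0.0567]), 'joint_vel': array([-0.0013,  0.0012, -0.001 , -0.0004, -0.    ,  0.0008]), 'tau': array([  0.0001, -45.8487, -41.8103,   0.0002,   0.0009,   0.    ]), 'position': array([ 0.2489, -0.5459,  0.2313]), 'tcp_rot': array([3.07  , 0.6669, 0.    ]), 'force': array([-0.1904,  0.1969,  0.4954]), 'moment': array([-0.0054, -0.0001,  0.0542]), 'grasp_force': 0.0, 'gripper_width': 0.9993285608093704}
```

View pics/s0.png

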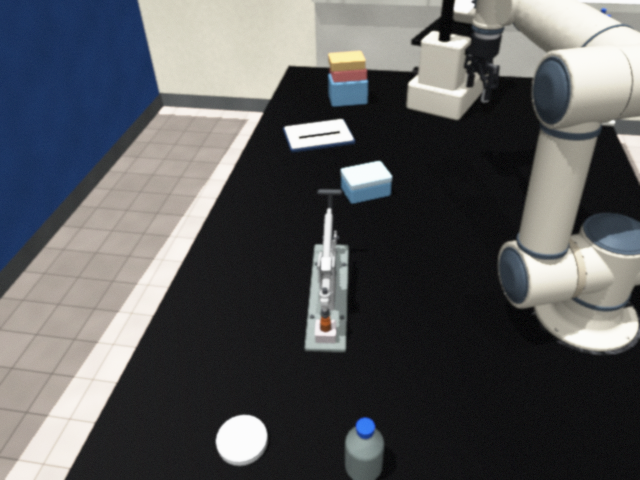

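View pics/t0.png

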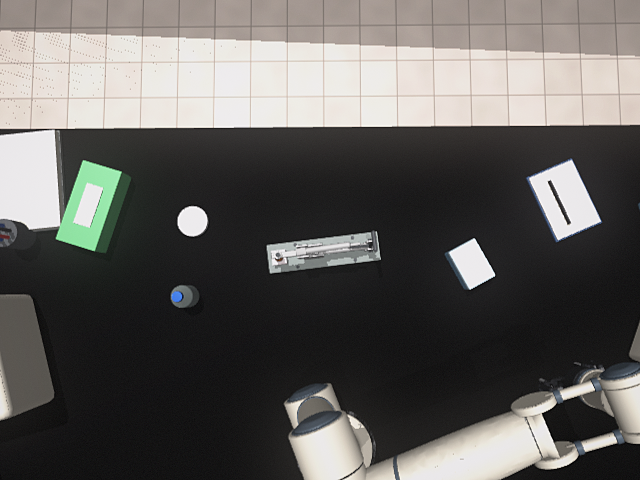

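Run:
```python
from h import *
np.set_printoptions(precision=4,suppress=True)
s=arm.get_image("side");t=arm.get_image("top")
# plate fit, top view
g=cv2.cvtColor(t["color"],cv2.COLOR_RGB2GRAY); m=(g>60).astype(np.uint8); 
roi=np.zeros_like(m); roi[215:290,250:400]=m[215:290,250:400]
c=np.argwhere(roi)[:,::-1].astype(np.float32)
w=np.array([onz(t,q,0.012)[:2] for q in c],np.float32)
print(cv2.minAreaRect(w)); bp=cv2.boxPoints(cv2.minAreaRect(w));print(bp)
S=[];
for n in ["handle_grip","release_bar","jaw_tip","nest_top"]:
    r=[]
    a=arm.spot_point(s,n);b=arm.spot_point(t,n)
    if a and b: print(n,*tri([(s,a[0]["location"]),(t,b[0]["location"])]))
    if n=="release_bar":
        for p in(s,t): print([np.round(q["extent"]) for q in arm.recognise(p,"release_bar")[:2]])
    if b: print(" top on z", [onz(t,b[0]["location"],z)[:2] for z in ([.195] if n=="release_bar" else [.176])])
    if a and n=="release_bar": print(" side on z",onz(s,a[0]["location"],.195))
a=cv2.resize(s["color"][175:355,290:370],None,fx=4,fy=3.3,interpolation=cv2.INTER_CUBIC)[:, :]
a=cv2.resize(s["color"][175:355,290:370],None,fx=3.3,fy=3.3,interpolation=cv2.INTER_CUBIC)
b=cv2.resize(t["color"][220:285,260:390],(500,250),interpolation=cv2.INTER_CUBIC)
o=np.zeros((600,800,3),np.uint8);o[:a.shape[0],:a.shape[1]]=a;o[:250,290:790]=b
save({"color":o},"c1")
```

```text
((0.5680948495864868, 0.03314290940761566), (0.08924978971481323, 0.33105817437171936), 6.901889801025391)
[[ 0.5039  0.1921]
 [ 0.5437 -0.1365]
 [ 0.6323 -0.1258]
 [ 0.5925  0.2028]]
handle_grip [ 0.5659 -0.0093  0.1796] [0.]
 top on z [array([ 0.5702, -0.0089])]
release_bar [ 0.5806 -0.1075  0.1922] [0.]
[array([318., 190.,  23.,  20.]), array([313., 321.,  26.,  23.])]
[array([353., 234.,  25.,  16.])]
 top on z [array([ 0.5768, -0.1077])]
 side on z [ 0.5834 -0.1036  0.195 ]
jaw_tip [0.5546 0.1606 0.1221] [0.]
 top on z [array([0.5542, 0.1558])]
nest_top [0.5502 0.1649 0.0424] [0.]
 top on z [array([0.5418, 0.1523])]
```

View pics/c1.png

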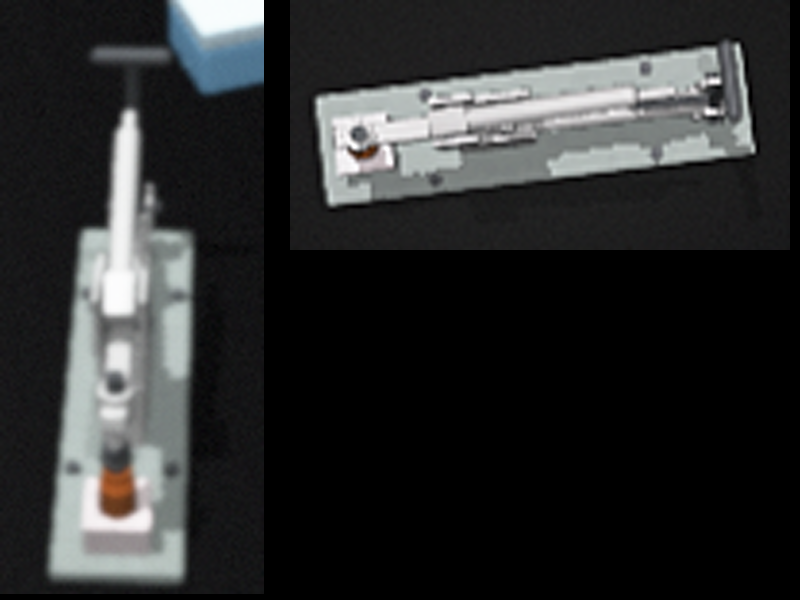

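Side view: T at about (329,191), handle end (328,210), vial (325,320); top view: crossbar (374,241), handle end (350,245). The points agree with the pliers' yaw of ~97° and a centre line x ≈ .561 − .121(y − .063). Moving above the handle.

send_rows --pt "-1 0.04 -0.028 -0.03 0 0 -8" --pt "-1 0.08 -0.055 -0.04 0 0 -16" --pt "-1 0.12 -0.083 -0.04 0 0 -24" --pt "-1 0.16 -0.11 -0.04 0 0 -32" --pt "-1 0.2 -0.138 -0.04 0 0 -40" --pt "-1 0.24 -0.166 -0.04 0 0 -48" --pt "-1 0.28 -0.193 -0.04 0 0 -56" --pt "-1 0.32 -0.221 -0.04 0 0 -64" --pt "-1 0.36 -0.248 -0.04 0 0 -72" --pt "-1 0.4 -0.276 -0.04 0 0 -72.4" --squeeze 20

```text
time: 2.6
position: [0.499, -0.127, 0.2716]
tcp_rot: [2.078, 2.355, 0.0]
force: [1.3, -0.1, 0.5]
gripper_width: 0.0
grasp_force: 0.0
```

```bash
cat > w.py <<'E'
from h import *
import sys
from scipy.spatial.transform import Rotation as Ro
np.set_printoptions(precision=4,suppress=True)
def go(T,yaw=96.9):
    s=arm.state();R=Ro.from_rotvec(s["tcp_rot"])
    print("t",s["time"],"pos",s["position"],"F",s["force"],"w",s["gripper_width"],"R",R.as_matrix().round(4).tolist())
    a=np.radians(yaw);D=Ro.from_matrix(np.array([[np.cos(a),np.sin(a),0],[np.sin(a),-np.cos(a),0],[0,0,-1]]))
    print("d",R.inv().apply(np.array(T)-s["position"]),"turn",np.degrees((R.inv()*D).as_rotvec()))
if __name__=="__main__": go([float(v) for v in sys.argv[1:4]])
E
python3 w.py .570 -.010 .26
```

```text
t 2.6 pos [ 0.499  -0.127   0.2716] F [ 1.3035 -0.0914  0.5228] w 0.0002399563261402519 R [[-0.1243, 0.9922, 0.0008], [0.9923, 0.1243, -0.0004], [-0.0004, 0.0007, -1.0]]
d [0.1073 0.0849 0.0116] turn [0.0423 0.0257 0.2378]
```

send_rows --pt "-1 0.03 0.025 0 0 0 0" --pt "-1 0.06 0.05 0 0 0 0" --pt "-1 0.09 0.075 0.01 0 0 0" --pt "-1 0.107 0.084 0.03 0 0 0" --pt "-1 0.107 0.084 0.045 0 0 0" --pt "-1 0.107 0.084 0.06 0 0 0" --pt "-1 0.107 0.084 0.06 0 0 0"

```text
time: 3.3
position: [0.5677, -0.0134, 0.2084]
tcp_rot: [-2.082, -2.348, 0.005]
force: [-0.0, -0.9, -0.2]
gripper_width: -0.002
grasp_force: 0.0
```

Run:
```python
from h import *
np.set_printoptions(precision=4,suppress=True)
s=arm.get_image("side");t=arm.get_image("top")
P=arm.state()["position"];print(P,px(s,P),px(t,P))
a=arm.spot_point(s,"handle_grip");b=arm.spot_point(s,"release_bar");print(a[:1],b[:1])
a=cv2.resize(s["color"][150:300,270:400],None,fx=4,fy=4,interpolation=cv2.INTER_CUBIC)
save({"color":a},"c2")
```

```text
[ 0.5685 -0.0136  0.2115] [328.8436 210.1472] [340.199  245.8481]
[{'location': [327.6, 224.2], 'score': 0.7}] []
```

View pics/c2.png

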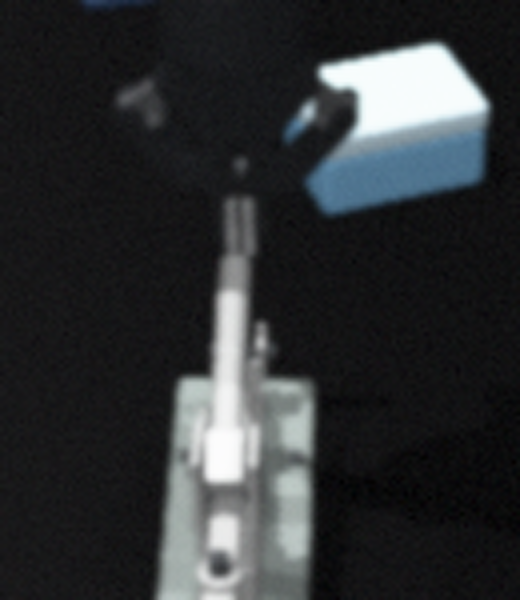

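The tip is centred over the bar (tip at crop (239,255), bar at (231,295)), about 1 mm to the right. Descending gently.

send_rows --pt "-1 0.003 0.001 0.01 0 0 0" --pt "-1 0.003 0.001 0.015 0 0 0" --pt "-1 0.003 0.001 0.018 0 0 0" --pt "-1 0.003 0.001 0.021 0 0 0" --pt "-1 0.003 0.001 0.023 0 0 0" --pt "-1 0.003 0.001 0.025 0 0 0" --pt "-1 0.003 0.001 0.027 0 0 0" --pt "-1 0.003 0.001 0.029 0 0 0"

```text
time: 4.3
position: [0.5696, -0.0095, 0.1823]
tcp_rot: [2.083, 2.351, 0.0]
force: [-0.3, -0.0, 0.7]
gripper_width: 0.001
grasp_force: 0.5
```

send_rows --pt "-1 0 0 0.001 0 0 0" --pt "-1 0 0 0.002 0 0 0" --pt "-1 0 0 0.003 0 0 0" --pt "-1 0 0 0.004 0 0 0" --pt "-1 0 0 0.005 0 0 0" --pt "-1 0 0 0.006 0 0 0"

```text
time: 4.9
position: [0.5697, -0.0097, 0.1765]
tcp_rot: [2.083, 2.35, 0.0]
force: [0.1, -1.3, 4.0]
gripper_width: -0.0
grasp_force: 1.5
```

send_rows --pt "-1 0 0 0.001 0 0 0" --pt "-1 0 0 0.002 0 0 0" --pt "-1 0 0 0.003 0 0 0" --pt "-1 0 0 0.004 0 0 0"

```text
time: 5.3
position: [0.57, -0.0103, 0.1737]
tcp_rot: [2.082, 2.348, 0.001]
force: [-0.5, -4.5, 8.4]
gripper_width: -0.0
grasp_force: 3.7
```

send_rows --pt "-1 -0.0005 0 0.001 0 0 0" --pt "-1 -0.001 0 0.002 0 0 0" --pt "-1 -0.0014 0 0.003 0 0 0" --pt "-1 -0.0017 0 0.004 0 0 0"

```text
time: 5.7
position: [0.5702, -0.0114, 0.1701]
tcp_rot: [2.082, 2.349, 0.002]
force: [-0.8, -1.3, 8.5]
gripper_width: 0.002
grasp_force: 4.0
```

send_rows --pt "-1 -0.0002 0 0.001 0 0 0" --pt "-1 -0.0004 0 0.002 0 0 0" --pt "-1 -0.0006 0 0.003 0 0 0" --pt "-1 -0.0008 0 0.004 0 0 0"

```text
time: 6.1
position: [0.5703, -0.0123, 0.1659]
tcp_rot: [2.082, 2.349, 0.002]
force: [-0.8, -2.2, 8.0]
gripper_width: 0.001
grasp_force: 3.8
```

send_rows --pt "-1 -0.0002 0 0.001 0 0 0" --pt "-1 -0.0004 0 0.002 0 0 0" --pt "-1 -0.0006 0 0.003 0 0 0" --pt "-1 -0.0008 0 0.004 0 0 0"

```text
time: 6.5
position: [0.5704, -0.0131, 0.1617]
tcp_rot: [2.082, 2.349, 0.002]
force: [-0.6, -1.7, 8.2]
gripper_width: 0.001
grasp_force: 3.8
```

send_rows --pt "-1 -0.0002 0 0.001 0 0 0" --pt "-1 -0.0004 0 0.002 0 0 0" --pt "-1 -0.0006 0 0.003 0 0 0" --pt "-1 -0.0008 0 0.004 0 0 0"

```text
time: 6.9
position: [0.5706, -0.0136, 0.1583]
tcp_rot: [2.082, 2.35, 0.003]
force: [-1.3, -0.9, 10.0]
gripper_width: -0.004
grasp_force: 4.9
```

send_rows --pt "-1 -0.0002 0 0.001 0 0 0" --pt "-1 -0.0003 0 0.002 0 0 0" --pt "-1 -0.0005 0 0.003 0 0 0"

```text
time: 7.2
position: [0.5707, -0.0139, 0.1557]
tcp_rot: [2.082, 2.35, 0.004]
force: [-1.7, -0.9, 11.2]
gripper_width: 0.001
grasp_force: 5.4
```

send_rows --pt "-1 -0.0001 0 0.001 0 0 0" --pt "-1 -0.0002 0 0.002 0 0 0" --pt "-1 -0.0003 0 0.003 0 0 0"

```text
time: 7.5
position: [0.5707, -0.0142, 0.1528]
tcp_rot: [2.082, 2.35, 0.004]
force: [-2.2, -1.8, 11.3]
gripper_width: 0.001
grasp_force: 5.6
```

send_rows --pt "-1 -0.0001 0 0.001 0 0 0" --pt "-1 -0.0002 0 0.002 0 0 0" --pt "-1 -0.0003 0 0.003 0 0 0"

```text
time: 7.8
position: [0.5707, -0.0144, 0.1497]
tcp_rot: [2.082, 2.35, 0.004]
force: [-1.5, -1.3, 9.9]
gripper_width: 0.002
grasp_force: 5.2
```

Force starts to fall; continuing in small steps.

send_rows --pt "-1 -0.0001 0 0.001 0 0 0" --pt "-1 -0.0002 0 0.002 0 0 0" --pt "-1 -0.0003 0 0.003 0 0 0"

```text
time: 8.1
position: [0.5707, -0.0146, 0.1463]
tcp_rot: [2.082, 2.35, 0.003]
force: [-0.3, 0.0, 8.7]
gripper_width: -0.001
grasp_force: 4.3
```

send_rows --pt "-1 -0.0001 0 0.001 0 0 0" --pt "-1 -0.0002 0 0.002 0 0 0" --pt "-1 -0.0002 0 0.003 0 0 0"

```text
time: 8.4
position: [0.5705, -0.0147, 0.1425]
tcp_rot: [2.083, 2.351, 0.003]
force: [-1.0, -0.6, 5.5]
gripper_width: 0.001
grasp_force: 2.9
```

send_rows --pt "-1 0 0 0.001 0 0 0" --pt "-1 -0.0001 0 0.002 0 0 0"

```text
time: 8.6
position: [0.5703, -0.0147, 0.1398]
tcp_rot: [-2.083, -2.352, -0.002]
force: [-0.8, 0.6, 4.4]
gripper_width: 0.001
grasp_force: 1.6
```

send_rows --pt "-1 0 0 0.001 0 0 0" --pt "-1 0 0 0.002 0 0 0"

```text
time: 8.8
position: [0.57, -0.015, 0.1366]
tcp_rot: [-2.083, -2.351, 0.0]
force: [0.4, -0.6, 0.0]
gripper_width: -0.001
grasp_force: 0.1
```

send_rows --pt "-1 0 0 0.001 0 0 0" --pt "-1 0 0 0.002 0 0 0"

```text
time: 9.0
position: [0.5699, -0.0152, 0.1344]
tcp_rot: [-2.083, -2.35, 0.001]
force: [-0.2, 0.0, -0.0]
gripper_width: -0.002
grasp_force: 0.3
```

send_rows --pt "-1 0 0 -0.003 0 0 0" --pt "-1 0 0 -0.006 0 0 0" --pt "-1 0 0 -0.009 0 0 0" --pt "-1 0 0 -0.012 0 0 0"

```text
time: 9.4
position: [0.5703, -0.0152, 0.1478]
tcp_rot: [2.083, 2.351, 0.0]
force: [0.4, 0.4, 0.5]
gripper_width: 0.002
grasp_force: 0.0
```

Force stays zero while rising, so it locked. Lift clear and go above the gap.

send_rows --pt "-1 0 0 -0.03 0 0 0" --pt "-1 0 0 -0.06 0 0 0" --pt "-1 0 0 -0.085 0 0 0" --pt "-1 -0.02 0 -0.087 0 0 0" --pt "-1 -0.04 0 -0.087 0 0 0" --pt "-1 -0.062 0 -0.087 0 0 0" --pt "-1 -0.062 0 -0.087 0 0 0" --pt "-1 -0.062 0 -0.087 0 0 0" --pt "-1 -0.062 0 -0.087 0 0 0"

```text
time: 10.3
position: [0.5776, -0.076, 0.2344]
tcp_rot: [-2.083, -2.352, -0.001]
force: [0.4, 0.7, 0.3]
gripper_width: 0.001
grasp_force: 0.0
```

```bash
python3 w.py .5775 -.0767 .178
python3 - <<'E'
from h import *
np.set_printoptions(precision=4,suppress=True)
s=arm.get_image("side");t=arm.get_image("top")
P=arm.state()["position"];print(P,px(s,P),px(t,P), px(s,[.581,-.1065,.195]))
for n in["jaw_tip","handle_grip","release_bar"]:
    a=arm.spot_point(s,n);b=arm.spot_point(t,n);print(n,a[:1],b[:1])
    if a and b: print(tri([(s,a[0]["location"]),(t,b[0]["location"])]))
a=cv2.resize(s["color"][150:350,270:400],None,fx=3,fy=3,interpolation=cv2.INTER_CUBIC)
b=cv2.resize(t["color"][210:290,290:390],(400,320),interpolation=cv2.INTER_CUBIC)
o=np.zeros((600,800,3),np.uint8);o[:,:390]=a;o[:320,400:]=b
save({"color":o},"c3")
E
```

```text
t 10.3 pos [ 0.5776 -0.076   0.2344] F [0.3649 0.718  0.283 ] w 0.0014557196682383371 R [[-0.1209, 0.9927, 0.0001], [0.9927, 0.1209, 0.0005], [0.0004, 0.0001, -1.0]]
d [-0.0007 -0.0002  0.0564] turn [ 0.0075 -0.0253  0.0434]
[ 0.5776 -0.0759  0.2344] [329.1755 184.3191] [365.0139 241.4053] [330.1707 190.9477]
jaw_tip [{'location': [325.5, 305.8], 'score': 0.91}] [{'location': [275.0, 254.8], 'score': 0.67}]
(array([0.5503, 0.164 , 0.1072]), array([0.]))
handle_grip [{'location': [326.3, 241.0], 'score': 0.44}] [{'location': [339.0, 246.7], 'score': 0.49}]
(array([ 0.5742, -0.0122,  0.1256]), array([0.]))
release_bar [{'location': [330.5, 190.2], 'score': 0.66}] []
```

View pics/c3.png

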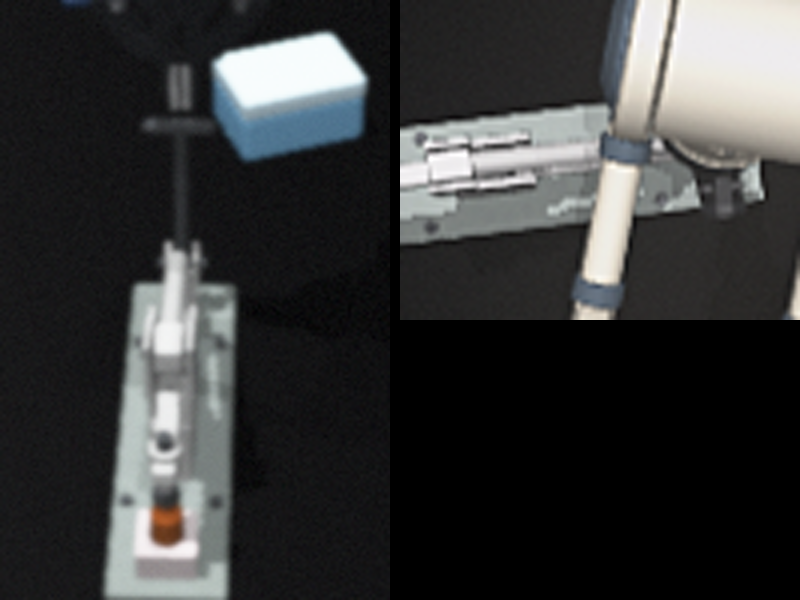

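Crop: the handle is down (grip z ≈ 0.126), T at (180,125), fingertips (180,108) in line with it. Hook in.

send_rows --pt "-1 0 0 0.015 0 0 0" --pt "-1 0 0 0.03 0 0 0" --pt "-1 0 0 0.045 0 0 0" --pt "-1 0 0 0.056 0 0 0" --pt "-1 0 0 0.056 0 0 0" --pt "-1 -0.003 0 0.056 0 0 0" --pt "-1 -0.006 0 0.056 0 0 0" --pt "-1 -0.008 0 0.056 0 0 0" --pt "-1 -0.01 0 0.056 0 0 0"

```text
time: 11.6
position: [0.5792, -0.0867, 0.1792]
tcp_rot: [2.083, 2.351, 0.002]
force: [-1.0, 3.0, 1.7]
gripper_width: 0.0
grasp_force: 1.4
```

send_rows --pt "-1 -0.002 0 0 0 0 0" --pt "-1 -0.004 0 0 0 0 0" --pt "-1 -0.006 0 0 0 0 0" --pt "-1 -0.008 0 0 0 0 0" --pt "-1 -0.01 0 0 0 0 0" --pt "-1 -0.012 0 0 0 0 0"

```text
time: 12.2
position: [0.5804, -0.0986, 0.1783]
tcp_rot: [2.083, 2.351, 0.001]
force: [1.1, 3.0, 1.8]
gripper_width: -0.002
grasp_force: 1.7
```

send_rows --pt "-1 -0.002 0 0 0 0 0" --pt "-1 -0.004 0 0 0 0 0" --pt "-1 -0.006 0 0.001 0 0 0" --pt "-1 -0.008 0 0.001 0 0 0" --pt "-1 -0.01 0 0.002 0 0 0"

```text
time: 12.7
position: [0.5817, -0.1085, 0.1766]
tcp_rot: [2.083, 2.351, 0.001]
force: [-0.9, 4.5, 5.2]
gripper_width: 0.001
grasp_force: 2.6
```

send_rows --pt "-1 -0.002 0 0 0 0 0" --pt "-1 -0.004 0 0 0 0 0" --pt "-1 -0.006 0 0 0 0 0" --pt "-1 -0.008 0 0 0 0 0"

```text
time: 13.1
position: [0.5824, -0.1164, 0.1756]
tcp_rot: [-2.083, -2.351, 0.0]
force: [0.6, 4.4, -0.4]
gripper_width: 0.005
grasp_force: 2.3
```

send_rows --pt "-1 -0.002 0 0 0 0 0" --pt "-1 -0.004 0 0.001 0 0 0" --pt "-1 -0.005 0 0.001 0 0 0"

```text
time: 13.4
position: [0.583, -0.1214, 0.1746]
tcp_rot: [-2.083, -2.351, 0.0]
force: [1.1, 5.9, -1.5]
gripper_width: -0.0
grasp_force: 2.4
```

Run:
```python
from h import *
s=arm.get_image("side")
for n in["jaw_tip","handle_grip"]: print(n,arm.spot_point(s,n)[:1])
```

```text
jaw_tip [{'location': [322.1, 299.5], 'score': 0.73}]
handle_grip [{'location': [326.3, 224.2], 'score': 0.78}]
```

The handle sprang open (grip back at row 224). Return the lever gently and leave upward.

send_rows --pt "-1 0.005 0 0 0 0 0" --pt "-1 0.01 0 0 0 0 0" --pt "-1 0.015 0 0 0 0 0" --pt "-1 0.02 0 0 0 0 0" --pt "-1 0.025 0 -0.001 0 0 0" --pt "-1 0.03 0 -0.002 0 0 0" --pt "-1 0.035 0 -0.003 0 0 0" --pt "-1 0.039 0 -0.003 0 0 0" --pt "-1 0.043 0 -0.003 0 0 0" --pt "-1 0.044 0 -0.003 0 0 0"

```text
time: 14.55
position: [0.5777, -0.0778, 0.1784]
tcp_rot: [2.083, 2.351, -0.001]
force: [0.1, -0.2, -0.2]
gripper_width: -0.001
grasp_force: 0.0
```

send_rows --pt "-1 0 0 -0.01 0 0 0" --pt "-1 0 0 -0.03 0 0 0" --pt "-1 0 0 -0.06 0 0 0" --pt "-1 0 0 -0.09 0 0 0" --pt "-1 0 0 -0.12 0 0 0" --pt "-1 -0.04 -0.04 -0.13 0 0 0" --pt "-1 -0.08 -0.08 -0.13 0 0 0" --pt "-1 -0.1 -0.1 -0.13 0 0 0" --pt "-1 -0.1 -0.1 -0.13 0 0 0"

```text
time: 15.45
position: [0.488, -0.1929, 0.3103]
tcp_rot: [2.089, 2.343, -0.002]
force: [0.8, 1.1, -0.0]
gripper_width: 0.004
grasp_force: 0.0
```

Run:
```python
from h import *
np.set_printoptions(precision=4,suppress=True)
s=arm.get_image("side");t=arm.get_image("top")
for n in["jaw_tip","handle_grip","release_bar","stopper","vial"]:
    a=arm.spot_point(s,n);b=arm.spot_point(t,n);print(n,a[:1],b[:1])
a=cv2.resize(s["color"][180:350,290:370],None,fx=3.5,fy=3.5,interpolation=cv2.INTER_CUBIC)
b=cv2.resize(s["color"][280:350,300:350],(400,560),interpolation=cv2.INTER_CUBIC)
o=np.zeros((600,800,3),np.uint8);o[:a.shape[0],:280]=a;o[:560,300:700]=b
save({"color":o},"c4")
```

```text
jaw_tip [{'location': [324.7, 299.2], 'score': 0.63}] [{'location': [276.7, 254.7], 'score': 0.6}]
handle_grip [{'location': [327.2, 222.7], 'score': 0.63}] [{'location': [339.0, 247.6], 'score': 0.75}]
release_bar [{'location': [328.5, 193.7], 'score': 0.47}] [{'location': [374.3, 242.2], 'score': 0.72}]Traceback (most recent call last):
  File "<stdin>", line 5, in <module>
ValueError: it knows: bottle, dish, handle_grip, jaw_tip, nest_top, pliers, release_bar, tip_box, vial
```

Run:
```python
from h import *
s=arm.get_image("side")
o=np.zeros((600,800,3),np.uint8)
a=cv2.resize(s["color"][180:350,290:370],None,fx=3.5,fy=3.5,interpolation=cv2.INTER_CUBIC);o[:a.shape[0],:280]=a
old=cv2.cvtColor(cv2.imread("pics/s0.png"),cv2.COLOR_BGR2RGB)
for i,im in enumerate((old,s["color"])): o[:480,290+255*i:540+255*i]=cv2.resize(im[290:350,310:341],(250,480),interpolation=cv2.INTER_CUBIC)
save({"color":o},"c4")
```

```text
(no output)
```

View pics/c4.png

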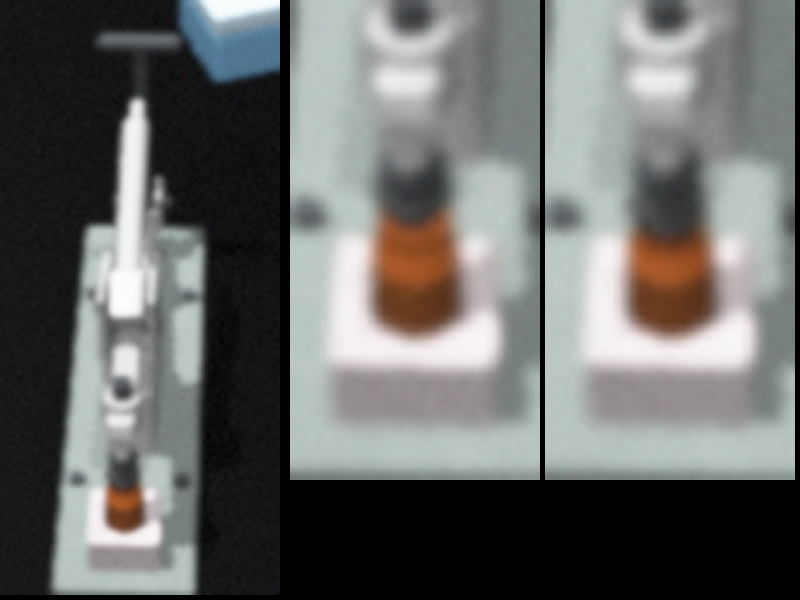

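The handle is open, the lever is back upright (T at crop (138,40)), and the vial is upright. The stopper's dark head now sits about 2.5 px (6 mm) lower, on the rim. Handing in.

```bash
python3 -c "
from plant import arm
print(arm.job_done())"
```

```text
the job is handed in; nothing more can be done
None
```

I handed the job in after about 15.5 s: the pliers locked, stayed untouched for over a second, and sprang open on the lever pull; in the last picture the stopper looks fully home in the upright vial, and no reading passed about 12 N on the handle or 7 N on the lever.

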